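Vent the carbonating stand and snap its dust cap on

TASK

Put the drinks-carbonating stand to bed: first squeeze the red lever fully against its fixed grip to vent the gas line and let it spring right back. Then push the orange dust cap over the steel gas post until it clicks on and is fully home, keep pressing it down firmly after the click, and finish like that, with the gripper still holding the cap pressed down on the post. Leave the honey jar, the mug and the bowl where they are.

Things in the scene. Friction and masses are not known exactly. Their poses are not given: they have to be found in the camera images.
- fizz_stand: Carbonating stand, fixed, at a new place and yaw each time: dark steel plate 110 (x) x 240 (y) x 16 mm high, origin at the centre of its underside, z up. Toward its -y end stands the gas post, toward its +y end the squeeze valve: a black block (top 34 mm above the worktop) with a black fixed grip and a red lever rising from it. A copper pipe and a flat gauge (30 mm high) lie between.
- squeeze_mid (a point): Fixed point 76 mm above the worktop, midway between the outer faces of fixed grip and red lever when fully squeezed (36 mm apart). Axes as the stand's; squeeze along y. Grip: 24 mm wide (x), top at 92 mm, outer face 18 mm from here toward -y. Lever: on the +y side, 22 mm wide (x), top at 91 mm, outer face 27 mm from here when released (31 mm at its top edge), 18 mm when squeezed.
- lever (a joint): Angle of the red squeeze lever, hinged at its lower end 36 mm above the worktop: 0 released, 0.23 rad fully squeezed (at its stop). A spring returns it; at the fingers about 4 N starts it and about 10 N holds it fully squeezed.
- gas_post: Steel gas post, upright on the stand's plate: 21 mm in diameter, 34 mm high, tip tapered to 11 mm; origin at the centre of its foot, 16 mm above the worktop, z up. Four brass spring pawls stand out to 30 mm diameter, widest 20 mm above the origin. A sprung brass valve pin stands 4 mm out of the tip.
- dust_cap: Orange snap cap, loose, about 0.06 kg, round, standing mouth down on the worktop, 58 mm high: skirt 44 mm in diameter up to 32 mm, then a ribbed neck 28 mm in diameter. Origin at the centre of its open mouth (underside), z up through the neck. Lip at the mouth: bore 24 mm, 4 mm high; behind it bore 33 mm; roof 26 mm above the origin.
- honey_jar: Honey jar with red lid, 58 x 62 x 86 mm, origin at the centre of its underside; a bystander, leave it standing.
- mug_stone: Blue-grey mug, 82 x 117 x 91 mm, origin at the centre of its underside; a bystander.
- bowl_blue: Dark blue bowl, 144 mm across, 63 mm high, origin at the centre of its underside; a bystander.
- cap_home (a point): Point on the gas post's axis, 8 mm above its foot (24 mm above the worktop), where the cap's origin is when fully home. The lip meets the pawl ramps about 17 mm above this; the push rises to 8 to 10 N and drops at the click about 12 mm above; over the last 4 mm the sprung pin pushes back (about 10 N when home): let go, the cap rises 4 mm. At home the roof meets the hard tip.
- cap_neck (a point): Middle of the cap's grip neck, 45 mm above the cap's origin, 28 mm in diameter; the neck runs from the flat shoulder (13 mm below this point, where fingertips may bear when pressing) to the flat top (13 mm above).
There are look-alikes about, which are no part of the job. Leave any black or turquoise look-alike of the dust_cap alone.

How it is judged:
On the way, in this order (a step that is already met when the one before it is completed fails the run):
1. the red lever is squeezed nearly fully (at least 0.19 of 0.23 rad) (value of joint lever above 0.19 rad), for 0.1 s.
2. the lever has sprung back (below 0.03 rad) (value of joint lever below 0.03 rad), for 0.1 s.
3. the cap has clicked over the pawls and is home on the post (z of dust_cap in the frame of gas_post below 0.0105 m and horizontal distance between dust_cap and gas_post below 0.004 m), for 0.2 s.
At the end, for the whole second after the job is handed in: The cap is clicked home on the gas post (mouth at most 10.5 mm above the post's foot, within 4 mm of its axis, tilt under 0.1 rad); through the last second the fingers touch it (over 2 N) and it is pressed on the post with over 4 N; the lever is back (under 0.03 rad) (all of step 3 and z of dust_cap in the frame of gas_post above 0.004 m and angle between dust_cap's own z axis and vertical below 0.1 rad and contact force between dust_cap and gas_post above 4 N and contact force between the fingers and dust_cap above 2 N and value of joint lever below 0.03 rad); the arm keeps its last pose, push and grip.
It fails at once if a bystander (honey jar, mug, bowl) is shifted by more than 25 mm or tipped (distance of any of honey_jar, mug_stone, bowl_blue from where it was at the start of the episode above 0.025 m or angle between any of honey_jar, mug_stone, bowl_blue's own z axis and vertical above 0.5 rad).
It also fails if it takes over 50 s, if anything falls off the work surface, if the arm or the gripper's body presses on something with over 40 N, if the wrist force passes 120 N, or if a joint passes its speed limit or range.

ROBOT

A 6-joint arm with a two-finger parallel gripper is mounted at the origin on a cart in front of the work surface, level with it; the furniture and walls round the work are solid. World frame = base frame: x ahead of the robot, y to its left, z up, the work surface at z = 0. Lengths are in m, angles in rad, forces in N, time in s.
With the tool pointing down it reaches from about 0.3 to 0.875 m from the base axis. Payload 6.4 kg.
Tool frame: the origin (TCP) lies midway between the tips of the shut fingers; the grasp point (between the pads) lies ctrl.grip_depth behind it (ctrl.grip_depth is the distance from the TCP to the grasp point, in m); x points along the fingers, y is the direction in which the jaws open and shut, and the axes are right-handed (so a half turn about x gives the same grasp; the last joint's range is limited). The gripper opens to 85 mm and grips with 20 to 120 N. Pads are 22 mm wide; open, the fingers measure 114 mm over their backs; the gripper's body (76 mm by 85 mm) begins 54 mm behind the grasp point. The pads swing forward as they close: fully open they stand 13 mm farther back than shut.
Start: joints at [1.035, 0.181, 1.607, -0, 1.354, -0.206], TCP at [0.186, 0.544, 0.231] pointing down, gripper open.
Joint ranges: [-2.99, 2.99], [-0.89, 2.07], [0.3, 2.58], [-1.14, 4.28], [0, 2.63], [-3.12, 3.12]. Speed limits (rad/s): [2.57, 2.57, 3.01, 3.14, 3.14, 3.14].

INTERFACE

Orientations are given as a unit quaternion [w, x, y, z].
In Python, from bench import ctrl gives the robot as it stands.
- The arm moves only by the tool carry_out, never from a script. Its argument "motion" is one flat list of numbers, 7 for each row, row after row: the turn, a rotation vector about the tool's x, y, z in degrees, then the shift along the tool's x, y, z in m, then the gripper's target within -1 to 1 (shut at 1, half-way at 0, fully open at -1). A call has 1 to 10 rows; each row shifts and turns the pose as measured when the row begins, along the tool's axes as they then stand; what a row does not reach is not made up. A row lasts 1/10 s, in which the tool goes at most 50 mm and 8.59 degrees, less where a joint would pass 70% of its speed; a pose out of reach is approached as far as the arm can. A call with a gripper value outside its range is refused whole. The fingers move at their own pace and stop on an object; the grip force is fixed at half the most. Time passes only in rows, so rows that do not move let the fingers close. It gives the time, the measured TCP pose, the force and the opening at its end, in the units of the state.
- ctrl.get_obs(): the state, without advancing time (a new reading comes with each control period).
- ctrl.camera(name): name is "side" or "top" or "wrist"; returns the picture (480x640x3 uint8, blue, green, red); there is no depth.
- ctrl.camera_params(name): a dict with "mtx" (3x3 intrinsics, pixels), "pose" (4x4, takes a point from camera to world coordinates); the wrist camera has in their place "hand_eye" (4x4, takes a point from camera to tool coordinates, whose origin is the TCP and whose axes are the tool frame's). Camera axes: x right, y down, z forward; pixel columns grow to the right and rows downward; lengths in m; the calibration is good to about 2 mm. A picture is of the moment at which its call begins: read the wrist's pose just before it. camera_params takes no time and is no camera call.
- ctrl.hand_in(): hands the job in, once; it reports no verdict.
Trained networks look in the newest picture that a camera, given by its name, has taken for a name from the list of things; names that differ only in an ending like _2 or _b are one class to them, and where a whole thing is asked for, a point or a joint stands for the part that bears it (a point fixed in the world has none). Each returns a list of dicts, best first, with "conf" (0 to 1); they miss things now and then, are a little off and sometimes report something else, mostly with a low value. They report only what shows in the picture. A call takes as long as a camera call. They do not tell look-alikes from the thing itself.
- ctrl.boxes_of(camera, thing): "point" ([x, y, z] in m, in the coordinates of the camera as it stood for that picture, good to about 4 mm: the middle of the surface that is visible of it).
- ctrl.trace(camera, thing): "pixels" (480x640 bool, what is visible of it).
- ctrl.landmark_of(camera, thing): "point" ([x, y, z] in m, in the coordinates of the camera as it stood for that picture, good to about 4 mm: a listed point, or the origin of a listed thing).
The state is a dict: "time_s": time; "q": joint angles; "dq": joint speeds; "joint_efforts": joint torques, N m; "eef_pos": TCP position; "eef_rot": TCP orientation; "wrist_force": force on the tool from outside, world axes, zero at the start; "torque": the same for the moment, N m; "opening": opening from 0.0 (shut) to 1.0 (fully open).
Only numpy, scipy, OpenCV 4.12 (cv2) and the standard library are available. Lean on these libraries where they do the work, as an engineer would, in place of code of your own. Each camera call takes 0.05 s, during which the arm holds its last target. There are 200 camera calls.

## Working session

There is one attempt and no reset: what is moved stays moved. The work goes in short steps, Python scripts to look and compute and a tool call to move; the robot and the scene stay as the last step left them, time stands still between calls to the robot, and variables do not carry over. Pictures are saved under pics/ and viewed, about 8 in all and at most 12, crops included, and the job is handed in when it is done.

Besides the shell and the picture viewer there is one more tool, called after "Call:" by a JSON object that holds its "method" and its "body", one argument or row to a line. carry_out: Moves the arm, as the interface text tells. Its arguments: {"type":"object","properties":{"motion":{"type":"array"}},"required":["motion"]}

```bash
mkdir -p pics
cat > h.py <<'E'
import numpy as np, cv2
from scipy.spatial.transform import Rotation as R
from bench import ctrl
def T():
    o=ctrl.get_obs(); w,x,y,z=o["eef_rot"]; M=np.eye(4); M[:3,:3]=R.from_quat([x,y,z,w]).as_matrix(); M[:3,3]=o["eef_pos"]; return M
def cam(n):
    p=ctrl.camera_params(n)
    return T()@np.array(p["hand_eye"]) if n=="wrist" else np.array(p["pose"])
def w(P,p): return (P[:3,:3]@np.array(p)+P[:3,3]).round(4)
def find(n,things,f="landmark_of",P=None):
    P=cam(n) if P is None else P
    for t in things:
        print(n,f,t,[(w(P,d["point"]).tolist(),round(d["conf"],2)) for d in getattr(ctrl,f)(n,t)])
E
python3 - <<'E'
from h import *
print(ctrl.get_obs(),ctrl.grip_depth); print(T().round(3))
for n in ["top","side"]:
    im=ctrl.camera(n); cv2.imwrite(f"pics/{n}0.png",im)
    find(n,["fizz_stand","squeeze_mid","gas_post","dust_cap","cap_home","honey_jar","mug_stone","bowl_blue"])
E
```

```text
{'time_s': 0.0, 'q': array([ 1.03471552e+00,  1.81546622e-01,  1.60800022e+00, -2.37987439e-05,
        1.35379120e+00, -2.06257729e-01]), 'dq': array([-1.71105785e-05, -2.36539873e-03, -1.57548807e-03,  2.71123082e-04,
        1.23755309e-04, -1.30238120e-03]), 'joint_efforts': array([-1.62450997e-03, -4.44858742e+01, -3.51339912e+01, -4.84224402e-04,
        9.03480104e-03,  1.58589643e-05]), 'eef_pos': array([0.18591019, 0.54353715, 0.23038477]), 'eef_rot': array([ 0.69729725,  0.11550235,  0.69772958, -0.11665844]), 'wrist_force': array([ 0.1911428 , -0.62176292,  0.22251412]), 'torque': array([ 0.01794822, -0.02166592, -0.03669053]), 'opening': 1.0002475275718201} 0.0187
[[-0.001  0.324  0.946  0.186]
 [-0.002  0.946 -0.324  0.544]
 [-1.    -0.002 -0.     0.23 ]
 [ 0.     0.     0.     1.   ]]
top landmark_of fizz_stand [([0.4838, 0.0445, 0.0055], 0.62)]
top landmark_of squeeze_mid [([0.5014, 0.1103, 0.0758], 0.73)]
top landmark_of gas_post [([0.4708, -0.0326, 0.014], 0.64), ([0.4998, 0.1101, 0.0757], 0.51)]
top landmark_of dust_cap [([0.4499, -0.3058, -0.0011], 0.84), ([0.5171,
[... 217 characters left out ...]
4, -0.3326, 0.0002], 0.71), ([0.4683, -0.0264, 0.0245], 0.37)]
top landmark_of bowl_blue [([0.7572, 0.1319, -0.0032], 0.89)]
side landmark_of fizz_stand [([0.4821, 0.0433, -0.0019], 0.61)]
side landmark_of squeeze_mid []
side landmark_of gas_post [([0.4624, -0.0251, 0.0143], 0.49)]
side landmark_of dust_cap [([0.4382, -0.2192, -0.0036], 0.86), ([0.4521, -0.3085, 0.0058], 0.68), ([0.52, -0.2333, -0.0009], 0.56), ([0.6212, -0.3349, -0.0063], 0.37)]
side landmark_of cap_home [([0.4675, -0.0267, 0.021], 0.57)]
side landmark_of honey_jar [([0.4224, 0.2892, -0.003], 0.69)]
side landmark_of mug_stone [([0.6207, -0.3355, -0.0071], 0.65)]
side landmark_of bowl_blue [([0.7564, 0.1293, -0.0003], 0.78)]
```

View pics/top0.png

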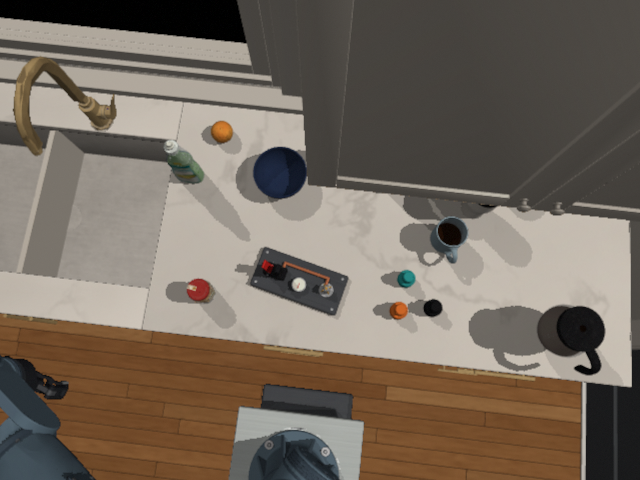

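View pics/side0.png

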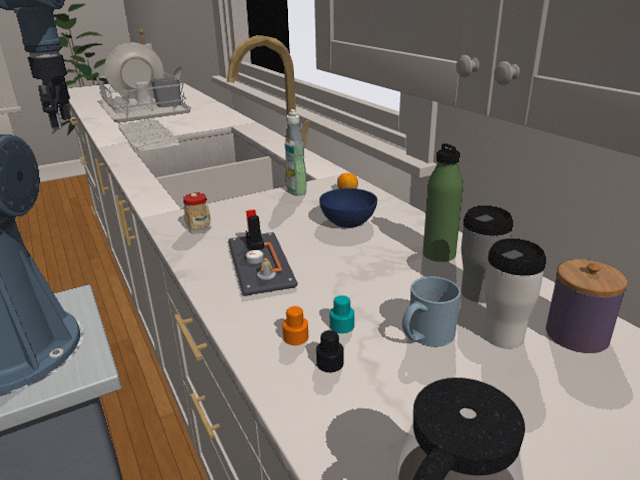

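Run:
```python
from h import *
im=cv2.imread("pics/top0.png"); P=cam("top"); K=np.array(ctrl.camera_params("top")["mtx"])
print(P.round(3),K.round(1))
for n,q in dict(cap1=[.451,-.307,.058],cap2=[.5185,-.234,.058],cap3=[.437,-.219,.058],post=[.468,-.026,.05],sq=[.501,.1103,.076],st=[.483,.044,.016]).items():
    c=np.linalg.inv(P)@np.r_[q,1]; u=K@c[:3]; u=(u[:2]/u[2]).astype(int); print(n,u, im[u[1],u[0]])
```

```text
[[ 0.115 -0.968  0.221  0.287]
 [-0.993 -0.112  0.025 -0.03 ]
 [ 0.    -0.223 -0.975  1.464]
 [ 0.     0.     0.     1.   ]] [[554.3   0.  319.1]
 [  0.  554.3 233.1]
 [  0.    0.    1. ]]
cap1 [435 306] [22 21 21]
cap2 [408 276] [132 135  40]
cap3 [400 308] [ 41 101 201]
post [325 287] [ 76 115 140]
sq [273 267] [10 10 15]
st [299 280] [194 211 212]
```

The top view shows the stand around px (298,280), with the red lever at (268,266) and the post at (326,289). The orange cap is at (400,310), which is world (0.437, -0.219), and its teal and black look-alikes are at (407,279) and (432,308). The networks agree with this. I'm moving over the valve.

Call:
{"method": "carry_out", "body": {
  "motion": [0,0,0,0,-0.028,0.04,-1,0,0,0,0,-0.028,0.04,-1,0,0,0,0,-0.028,0.04,-1,0,0,0,0,-0.028,0.04,-1,0,0,0,0,-0.028,0.04,-1,0,0,0,0,-0.028,0.04,-1,0,0,0,0,-0.028,0.04,-1,0,0,0,0,-0.028,0.04,-1,0,0,0,0,-0.028,0.04,-1,-5.3,0,0,0,-0.01,0.01,-1]
}}

```text
time_s: 1.9
eef_pos: [0.4591, 0.1686, 0.2327]
eef_rot: [0.705, 0.082, 0.7, -0.079]
wrist_force: [-0.2, 1.3, 0.3]
opening: 0.998
```

Run:
```python
from h import *
P=cam("wrist"); print(T().round(3)); print(P.round(3))
cv2.imwrite("pics/w1.png",ctrl.camera("wrist"))
find("wrist",["squeeze_mid","gas_post","cap_home","fizz_stand","lever"],P=P)
```

```text
[[ 0.007  0.225  0.974  0.459]
 [ 0.003  0.974 -0.225  0.169]
 [-1.     0.005  0.006  0.233]
 [ 0.     0.     0.     1.   ]]
[[ 0.225  0.925  0.307  0.381]
 [ 0.974 -0.215 -0.066  0.186]
 [ 0.005  0.314 -0.949  0.375]
 [ 0.     0.     0.     1.   ]]
wrist landmark_of squeeze_mid [([0.5022, 0.1094, 0.0737], 0.94)]
wrist landmark_of gas_post [([0.4641, -0.0252, 0.018], 0.89)]
wrist landmark_of cap_home [([0.4638, -0.0271, 0.0229], 0.87)]
wrist landmark_of fizz_stand [([0.4833, 0.0416, 0.0004], 0.67)]Traceback (most recent call last):
  File "<stdin>", line 4, in <module>
  File "h.py", line 13, in find
    print(n,f,t,[(w(P,d["point"]).tolist(),round(d["conf"],2)) for d in getattr(ctrl,f)(n,t)])
                                                                        ~~~~~~~~~~~~~~~^^^^^
ValueError: it knows: bowl_blue, cap_home, cap_neck, dust_cap, fizz_stand, gas_post, honey_jar, mug_stone, squeeze_mid
```

View pics/w1.png

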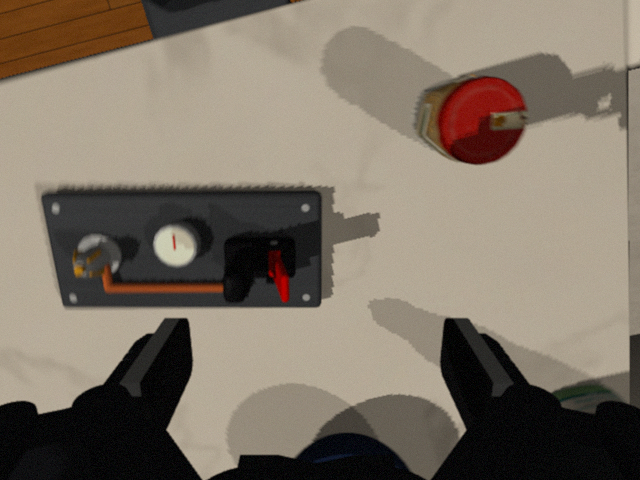

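The wrist view shows the valve at px (265,265), with the red lever on the right, the post at (95,257), and the jaws aligned with the plate edges. The estimates agree. I'm centring over squeeze_mid.

Call:
{"method": "carry_out", "body": {
  "motion": [0,0,0,0,-0.025,0.028,-1,0,0,0,0,-0.023,0.027,-1,0,0,0,0.04,0,0,-1,0,0,0,0.03,0,0,-1,0,0,0,0,0,0,-1,0,0,0,0,0,0,-1]
}}

```text
time_s: 2.75
eef_pos: [0.4989, 0.1214, 0.1628]
eef_rot: [0.706, 0.08, 0.7, -0.074]
wrist_force: [1.0, -0.8, 0.2]
opening: 1.002
```

Run:
```python
from h import *
P=cam("wrist"); M=T(); print(M.round(4))
cv2.imwrite("pics/w2.png",ctrl.camera("wrist"))
find("wrist",["squeeze_mid","gas_post","cap_home"],P=P)
for t in (1,):
  for d in ctrl.landmark_of("wrist","squeeze_mid"): print("tool frame",(np.linalg.inv(M)@np.r_[w(P,d["point"]),1]).round(4))
```

```text
[[ 0.0086  0.2165  0.9762  0.4989]
 [ 0.0065  0.9762 -0.2166  0.1214]
 [-0.9999  0.0083  0.007   0.1628]
 [ 0.      0.      0.      1.    ]]
wrist landmark_of squeeze_mid [([0.5, 0.11, 0.0748], 0.71)]
wrist landmark_of gas_post [([0.4661, -0.0247, 0.0182], 0.85)]
wrist landmark_of cap_home [([0.4631, -0.0255, 0.026], 0.57)]
tool frame [ 0.088  -0.0116  0.0029  1.    ]
```

View pics/w2.png

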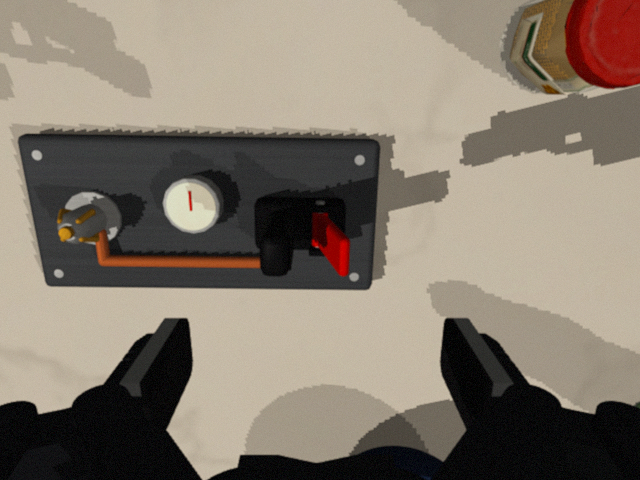

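The plate is now about 1.5° off the jaw axis and the valve is 11 mm toward −y. I'll correct both and descend.

Call:
{"method": "carry_out", "body": {
  "motion": [1.8,0,0,0,-0.012,0.002,-1,0,0,0,0.035,0,0,-1,0,0,0,0.035,0,0,-1,0,0,0,0.02,0,0,-1,0,0,0,0.01,0,0,-1,0,0,0,0,0,0,-1]
}}

```text
time_s: 3.6
eef_pos: [0.5061, 0.105, 0.0672]
eef_rot: [0.71, 0.094, 0.693, -0.089]
wrist_force: [0.2, 0.9, -0.0]
opening: 1.001
```

Run:
```python
from h import *
P=cam("wrist"); M=T(); print(M.round(4))
cv2.imwrite("pics/w3.png",ctrl.camera("wrist"))
for d in ctrl.landmark_of("wrist","squeeze_mid"): print(w(P,d["point"]),d["conf"],"tool frame",(np.linalg.inv(M)@np.r_[w(P,d["point"]),1]).round(4))
```

```text
[[ 0.0246  0.2561  0.9663  0.5061]
 [ 0.0048  0.9666 -0.2563  0.105 ]
 [-0.9997  0.0109  0.0225  0.0672]
 [ 0.      0.      0.      1.    ]]
[0.5015 0.1082 0.0775] 0.57 tool frame [-0.0104  0.002  -0.0051  1.    ]
```

View pics/w3.png

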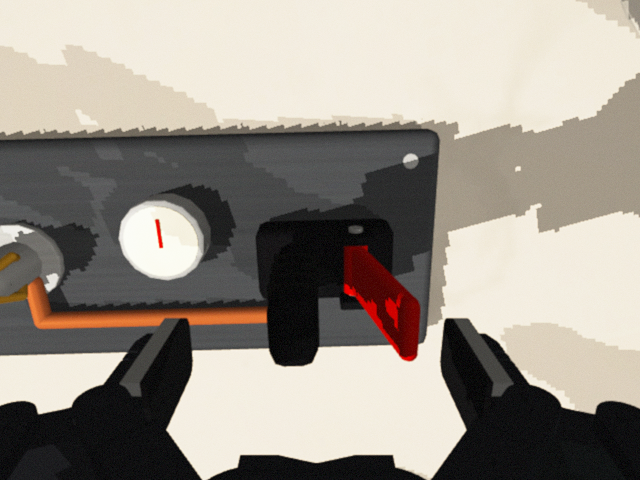

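The grip and lever lie between the pads. I'll make a small shift of +2 mm y and −5 mm z, descend 10 mm, level the tool, then squeeze.

Call:
{"method": "carry_out", "body": {
  "motion": [0,1.4,0,0.01,0.002,-0.005,-1,0,0,0,0,0,0,-1,0,0,0,0,0,0,1,0,0,0,0,0,0,1,0,0,0,0,0,0,1,0,0,0,0,0,0,1,0,0,0,0,0,0,1,0,0,0,0,0,0,1,0,0,0,0,0,0,1,0,0,0,0,0,0,1]
}}

```text
time_s: 4.7
eef_pos: [0.5063, 0.1071, 0.0634]
eef_rot: [0.704, 0.094, 0.698, -0.087]
wrist_force: [0.4, -0.6, -1.0]
opening: 0.397
```

Run:
```python
from h import *
o=ctrl.get_obs();print(T().round(4),o["opening"],o["wrist_force"])
cv2.imwrite("pics/w4.png",ctrl.camera("wrist"))
```

```text
[[ 0.009   0.2536  0.9673  0.5063]
 [ 0.0077  0.9673 -0.2536  0.1071]
 [-0.9999  0.0098  0.0067  0.0634]
 [ 0.      0.      0.      1.    ]] 0.3965707180895792 [ 0.44463043 -0.5503437  -1.01605749]
```

View pics/w4.png

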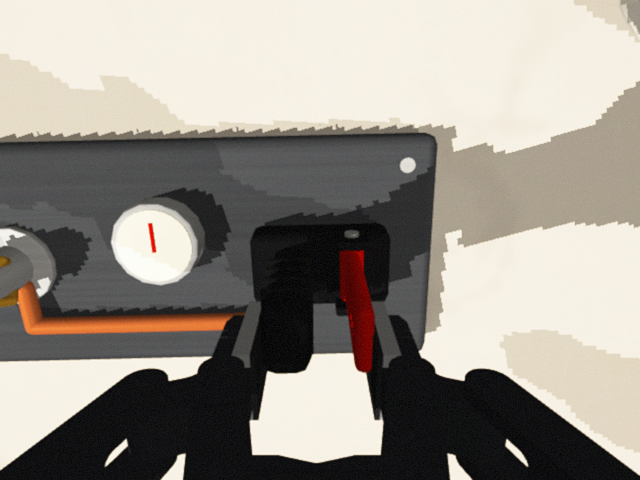

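Call:
{"method": "carry_out", "body": {
  "motion": [0,0,0,0,0,0,1,0,0,0,0,0,0,1,0,0,0,0,0,0,1,0,0,0,0,0,0,1]
}}

```text
time_s: 5.15
eef_pos: [0.5063, 0.1071, 0.0634]
eef_rot: [0.704, 0.093, 0.699, -0.087]
wrist_force: [-1.1, -1.7, -1.7]
opening: 0.397
```

Run:
```python
from h import *
o=ctrl.get_obs();print(T().round(4),o["opening"],o["wrist_force"],o["torque"])
cv2.imwrite("pics/w5.png",ctrl.camera("wrist")[180:420,200:480])
```

```text
[[ 0.0089  0.2534  0.9673  0.5063]
 [ 0.0076  0.9673 -0.2534  0.1071]
 [-0.9999  0.0096  0.0067  0.0634]
 [ 0.      0.      0.      1.    ]] 0.3969100415892205 [-1.08635017 -1.69316259 -1.69612975] [ 0.18690157 -0.08837929  0.09277254]
```

View pics/w5.png

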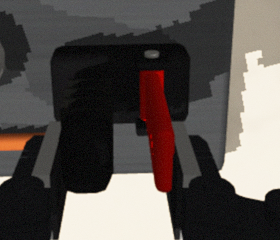

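The fingers stalled on a balanced squeeze with the lever pushed upright. I'll release, let it spring back, and rise.

Call:
{"method": "carry_out", "body": {
  "motion": [0,0,0,0,0,0,-1,0,0,0,0,0,0,-1,0,0,0,0,0,0,-1,0,0,0,0,0,0,-1,0,0,0,0,0,0,-1,0,0,0,0,0,0,-1,0,0,0,0,0,0,-1,0,0,0,-0.04,0,0,-1,0,0,0,-0.05,0,0,-1,0,0,0,-0.05,0,0,-1]
}}

```text
time_s: 6.2
eef_pos: [0.4991, 0.1062, 0.1989]
eef_rot: [0.697, 0.093, 0.705, -0.088]
wrist_force: [1.3, -0.3, 0.0]
opening: 1.0
```

Call:
{"method": "carry_out", "body": {
  "motion": [0,0,0,-0.02,0,0,-1,0,0,0,0,-0.045,0.001,-1,0,0,0,0,-0.045,0.001,-1,0,0,0,0,-0.045,0.001,-1,0,0,0,0,-0.045,0.001,-1,0,0,0,0,-0.045,0.001,-1,0,0,0,0,-0.04,0,-1,5,0,0,0,0,0,-1,5,0,0,0,0,0,-1,5,0,0,0,0,0,-1]
}}

```text
time_s: 7.2
eef_pos: [0.44, -0.1629, 0.2301]
eef_rot: [0.687, 0.186, 0.679, -0.181]
wrist_force: [-0.6, 0.3, 0.0]
opening: 1.002
```

Run:
```python
from h import *
P=cam("wrist"); M=T(); print(M.round(4))
cv2.imwrite("pics/w6.png",ctrl.camera("wrist"))
find("wrist",["cap_neck","dust_cap","gas_post","cap_home"],P=P)
```

```text
[[ 0.0132  0.5015  0.865   0.44  ]
 [ 0.0031  0.8651 -0.5016 -0.1629]
 [-0.9999  0.0093  0.0099  0.2301]
 [ 0.      0.      0.      1.    ]]
wrist landmark_of cap_neck [([0.4307, -0.2221, 0.0463], 0.98), ([0.5191, -0.2299, 0.0458], 0.88), ([0.4523, -0.3055, 0.044], 0.79), ([0.4861, 0.0434, -0.0003], 0.59)]
wrist landmark_of dust_cap [([0.4544, -0.3107, 0.001], 0.65), ([0.4339, -0.2165, 0.004], 0.61), ([0.5173, -0.2348, 0.0023], 0.59), ([0.464, -0.0234, 0.0253], 0.48), ([0.4862, 0.0467, 0.004], 0.46)]
wrist landmark_of gas_post [([0.4669, -0.0236, 0.0189], 0.67)]
wrist landmark_of cap_home [([0.4625, -0.0252, 0.0277], 0.82)]
```

View pics/w6.png

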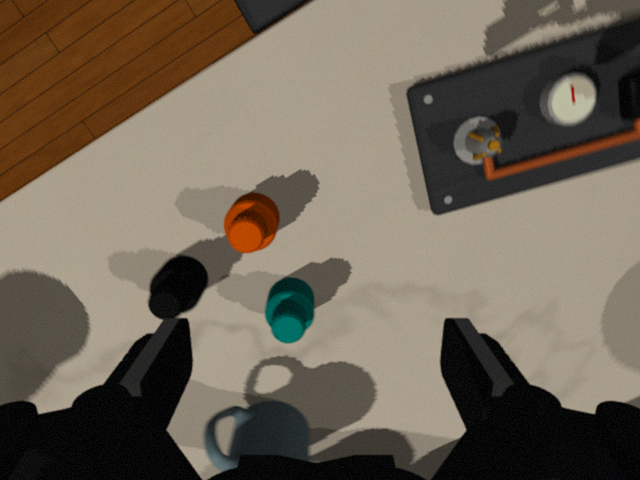

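The orange cap is at px (250,225), the teal one at (288,315) and the black one at (178,290). The post is at (480,143). I'm moving above the orange cap.

Call:
{"method": "carry_out", "body": {
  "motion": [0,0.6,0,0,-0.03,0.013,-1,0,0,0,0,-0.022,0.01,-1,0,0,0,0.03,0,0,-1,0,0,0,0.04,0,0,-1,0,0,0,0,0,0,-1,0,0,0,0,0,0,-1]
}}

```text
time_s: 8.05
eef_pos: [0.437, -0.2194, 0.1606]
eef_rot: [0.687, 0.179, 0.683, -0.173]
wrist_force: [0.4, -0.7, 0.9]
opening: 0.998
```

```bash
cat >> h.py <<'E'
def orange():
    """top-face ellipse of the orange cap is brightest; back-project its centre"""
    P=cam("wrist"); M=T(); im=ctrl.camera("wrist"); K=np.array(ctrl.camera_params("wrist")["mtx"])
    return P,M,im,K
def pix(P,K,u,z):
    r=P[:3,:3]@np.linalg.inv(K)@np.r_[u,1]; return P[:3,3]+r*(z-P[2,3])/r[2]
def proj(P,K,q):
    c=K@(np.linalg.inv(P)@np.r_[q,1])[:3]; return (c[:2]/c[2]).round(1)
E
python3 - <<'E'
from h import *
P,M,im,K=orange(); print(M.round(4))
find("wrist",["cap_neck","dust_cap","gas_post"],P=P)
hsv=cv2.cvtColor(im,cv2.COLOR_BGR2HSV); m=cv2.inRange(hsv,(5,200,70),(16,255,255))
ys,xs=np.where(m); print("orange",xs.min(),xs.max(),ys.min(),ys.max())
for q in ([.434,-.2195,.058],[.434,-.2195,0]): print(proj(P,K,np.array(q)))
cv2.imwrite("pics/w7.png",im)
E
```

```text
[[ 0.0075  0.4822  0.876   0.437 ]
 [ 0.0057  0.876  -0.4822 -0.2194]
 [-1.      0.0086  0.0038  0.1606]
 [ 0.      0.      0.      1.    ]]
wrist landmark_of cap_neck [([0.4331, -0.2184, 0.0479], 0.95), ([0.5196, -0.229, 0.0459], 0.94), ([0.451, -0.3068, 0.0445], 0.64)]
wrist landmark_of dust_cap [([0.437, -0.2144, 0.0016], 0.91), ([0.4533, -0.3112, 0.0008], 0.88), ([0.5168, -0.235, 0.0031], 0.63)]
wrist landmark_of gas_post [([0.4659, -0.0256, 0.0194], 0.58)]
orange 0 639 0 253
[311.1 232.6]
[311.2 208.5]
```

View pics/w7.png

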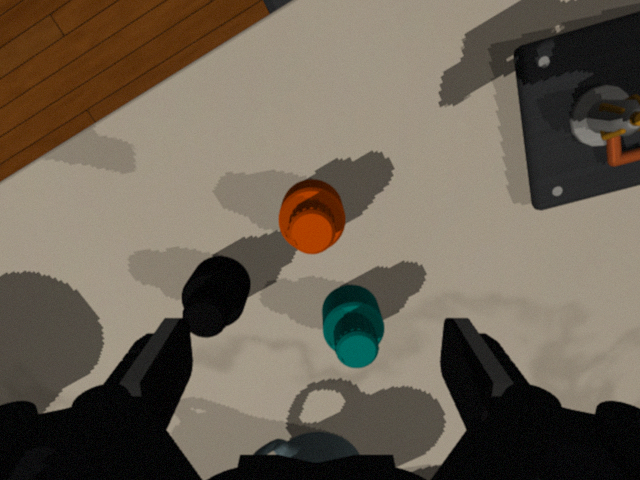

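The cap top at px (312,232) matches the projection of (0.434, -0.2195). I'm descending to the neck.

Call:
{"method": "carry_out", "body": {
  "motion": [0,0.3,0,0.02,-0.001,-0.004,-1,0,0,0,0.04,0,0,-1,0,0,0,0.04,0,0,-1,0,0,0,0.015,0,0,-1,0,0,0,0,0,0,-1,0,0,0,0,0,0,-1]
}}

```text
time_s: 8.85
eef_pos: [0.4418, -0.2233, 0.0534]
eef_rot: [0.692, 0.175, 0.678, -0.176]
wrist_force: [0.4, 0.7, 0.8]
opening: 0.999
```

Run:
```python
from h import *
P,M,im,K=orange(); print(M.round(4), ctrl.get_obs()["wrist_force"])
find("wrist",["cap_neck"],P=P)
print(proj(P,K,np.r_[.434,-.2195,.058]))
cv2.imwrite("pics/w8.png",im)
```

```text
[[ 0.0199  0.4797  0.8772  0.4418]
 [-0.0065  0.8774 -0.4796 -0.2233]
 [-0.9998  0.0038  0.0206  0.0534]
 [ 0.      0.      0.      1.    ]] [0.09769918 0.35701065 0.22651888]
wrist landmark_of cap_neck [([0.5187, -0.2315, 0.0419], 0.96), ([0.4302, -0.221, 0.0455], 0.93)]
[313.5 307.5]
```

View pics/w8.png

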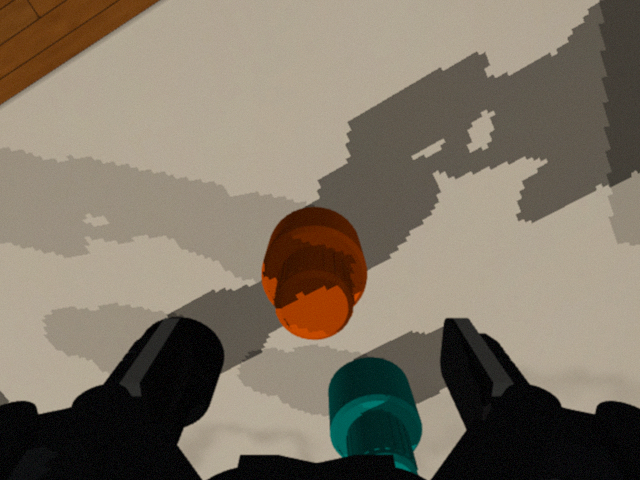

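Call:
{"method": "carry_out", "body": {
  "motion": [0,1.2,0,0,0,-0.01,-1,0,0,0,0,0,0,-1,0,0.6,0,0.01,0,-0.003,-1,0,0,0,0.01,0,0,-1,0,0,0,0,0,0,-1,0,0,0,0,0,0,-1]
}}

```text
time_s: 9.55
eef_pos: [0.4318, -0.2184, 0.0355]
eef_rot: [0.683, 0.176, 0.687, -0.174]
wrist_force: [0.6, -0.5, 0.1]
opening: 0.996
```

Run:
```python
from h import *
M=T(); print(M.round(4)); print("cap in tool",(np.linalg.inv(M)@np.r_[.434,-.2193,.045,1]).round(4))
```

```text
[[-0.0041  0.4794  0.8776  0.4318]
 [ 0.0045  0.8776 -0.4794 -0.2184]
 [-1.      0.002  -0.0057  0.0355]
 [ 0.      0.      0.      1.    ]]
cap in tool [-9.5e-03  3.0e-04  2.4e-03  1.0e+00]
```

Call:
{"method": "carry_out", "body": {
  "motion": [0,0,0,0,0,0.002,-1,0,0,0,0,0,0,1,0,0,0,0,0,0,1,0,0,0,0,0,0,1,0,0,0,0,0,0,1,0,0,0,0,0,0,1,0,0,0,0,0,0,1,0,0,0,0,0,0,1,0,0,0,0,0,0,1,0,0,0,0,0,0,1]
}}

```text
time_s: 10.55
eef_pos: [0.434, -0.2197, 0.0357]
eef_rot: [0.684, 0.176, 0.687, -0.174]
wrist_force: [-0.2, 0.0, 0.7]
opening: 0.304
```

Run:
```python
from h import *
P,M,im,K=orange(); o=ctrl.get_obs(); print(M.round(4),o["opening"],o["wrist_force"])
find("wrist",["cap_neck","dust_cap"],P=P)
cv2.imwrite("pics/w9.png",im)
```

```text
[[-0.0035  0.4795  0.8775  0.434 ]
 [ 0.0041  0.8775 -0.4795 -0.2197]
 [-1.      0.002  -0.0051  0.0357]
 [ 0.      0.      0.      1.    ]] 0.30495179198675354 [ 0.6683114   0.63314313 -0.26076058]
wrist landmark_of cap_neck [([0.4305, -0.2217, 0.0462], 0.77), ([0.448, -0.306, 0.0434], 0.76)]
wrist landmark_of dust_cap [([0.434, -0.2144, 0.0031], 0.89), ([0.5194, -0.2342, 0.0035], 0.69)]
```

Gripped, at opening 0.305 for a 28 mm neck. I'll lift and carry it over the post.

Call:
{"method": "carry_out", "body": {
  "motion": [0,0,0,-0.03,0,0,1,0,0,0,-0.04,0,0,1,0,0,0,-0.04,0,0,1,0,0,0,0,0.035,-0.012,1,0,0,0,0,0.035,-0.012,1,0,0,0,0,0.035,-0.012,1,0,0,0,0,0.035,-0.012,1,0,0,0,0,0.015,-0.005,1,0,0,0,0,0,0,1,0,0,0,0,0,0,1]
}}

```text
time_s: 11.7
eef_pos: [0.4624, -0.0533, 0.1508]
eef_rot: [0.683, 0.178, 0.687, -0.174]
wrist_force: [0.2, -0.2, -0.6]
opening: 0.304
```

Run:
```python
from h import *
P,M,im,K=orange(); o=ctrl.get_obs(); print(M.round(4),o["opening"],o["wrist_force"])
find("wrist",["cap_neck","dust_cap","gas_post","cap_home"],P=P)
Mi=np.linalg.inv(M)
for d in ctrl.landmark_of("wrist","cap_neck")+ctrl.landmark_of("wrist","dust_cap"): print((Mi@np.r_[w(P,d["point"]),1]).round(4))
z=M[2,3]
print("expected cap top / mouth px",proj(P,K,(M@[-.0223,0,0,1])[:3]),proj(P,K,(M@[.0357,0,0,1])[:3]))
cv2.imwrite("pics/w10.png",im)
```

```text
[[-0.0035  0.4819  0.8762  0.4624]
 [ 0.006   0.8762 -0.4819 -0.0533]
 [-1.      0.0036 -0.006   0.1508]
 [ 0.      0.      0.      1.    ]] 0.308776948904355 [-0.31627394  0.73155968 -0.26391753]
wrist landmark_of cap_neck [([0.4628, -0.0576, 0.163], 0.6)]
wrist landmark_of dust_cap [([0.4522, -0.311, 0.0005], 0.92), ([0.4637, -0.0513, 0.1182], 0.7), ([0.521, -0.233, 0.0035], 0.63)]
wrist landmark_of gas_post [([0.4634, -0.0222, 0.02], 0.75)]
wrist landmark_of cap_home [([0.4644, -0.0256, 0.0249], 0.68)]
[-0.0122 -0.0035  0.0024  1.    ]
[ 0.1488 -0.2313  0.1162  1.    ]
[3.26e-02 2.30e-03 4.00e-04 1.00e+00]
[ 0.146  -0.1298  0.1388  1.    ]
expected cap top / mouth px [314.6 356.6] [315.  283.1]
```

View pics/w10.png

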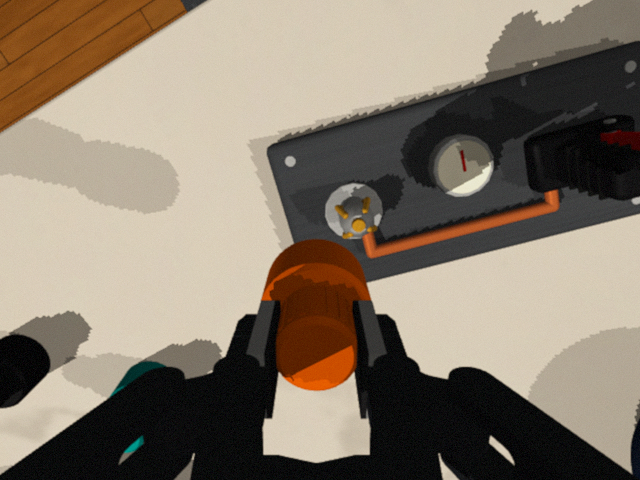

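Run:
```python
from h import *
im=cv2.imread("pics/w10.png"); P=cam("wrist"); M=T(); K=np.array(ctrl.camera_params("wrist")["mtx"])
print("pin->world",pix(P,K,[358.5,226],.053).round(4))
im3=cv2.imread("pics/w7.png")
c=im[150:400,250:420]; cv2.imwrite("pics/w10c.png",cv2.resize(c,None,fx=3,fy=3)[:600+150])
# predicted outlines: plate-level foot circle of post, neck top, skirt shoulder
o=im.copy(); th=np.linspace(0,2*np.pi,60)
def circ(cx,r,col,fr): 
    pts=[]
    for t in th:
        q=fr(r*np.cos(t),r*np.sin(t)); pts.append(proj(P,K,q))
    cv2.polylines(o,[np.array(pts).round().astype(np.int32)],True,col,1)
for d,r in((-.0223,.014),(.0037,.022),(.0357,.022)): circ(0,r,(255,255,0),lambda a,b:(M@[d,a,b,1])[:3])
for z,r in((.05,.0055),(.036,.015)): circ(0,r,(0,255,0),lambda a,b:np.array([.4655+a,-.0255+b,z]))
cv2.imwrite("pics/ov.png",cv2.resize(o[180:400,250:420],None,fx=2.7,fy=2.7))
```

```text
pin->world [ 0.4669 -0.0275  0.053 ]
```

View pics/ov.png

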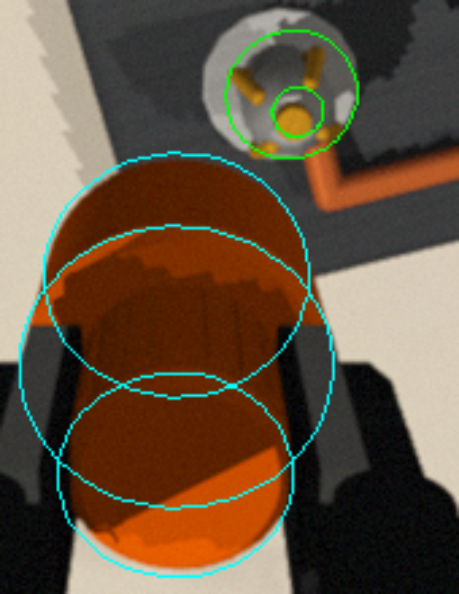

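The overlay puts the cap within about 0.5 mm of the TCP axis, and the pin back-projects to (0.467, -0.0275). I've now viewed 12 pictures, so from here I work by numbers. I'm aligning over the post.

Call:
{"method": "carry_out", "body": {
  "motion": [0,0,0,0,0.025,-0.0085,1,0,0,0,0,0,0,1,0,0,0,0,0,0,1]
}}

```text
time_s: 12.35
eef_pos: [0.4674, -0.0294, 0.151]
eef_rot: [0.683, 0.179, 0.686, -0.176]
wrist_force: [-0.2, 0.0, -0.7]
opening: 0.306
```

Run:
```python
from h import *
P,M,im,K=orange(); print(M.round(4)); Mi=np.linalg.inv(M)
print("post in tool",(Mi@np.r_[.467,-.0273,.054,1]).round(4))
find("wrist",["gas_post","cap_home"],P=P)
P=cam("side"); ctrl.camera("side"); cv2.imwrite("pics/s2.png",ctrl.camera("side"))
find("side",["gas_post","cap_home","dust_cap","cap_neck"],P=P)
```

```text
[[-0.0032  0.4868  0.8735  0.4674]
 [ 0.0057  0.8735 -0.4868 -0.0294]
 [-1.      0.0034 -0.0056  0.151 ]
 [ 0.      0.      0.      1.    ]]
post in tool [ 9.7e-02  1.3e-03 -8.0e-04  1.0e+00]
wrist landmark_of gas_post [([0.4667, -0.0246, 0.0177], 0.85)]
wrist landmark_of cap_home [([0.4653, -0.0273, 0.0242], 0.68)]
side landmark_of gas_post [([0.4672, -0.0253, 0.0174], 0.64)]
side landmark_of cap_home [([0.4649, -0.0251, 0.0227], 0.59)]
side landmark_of dust_cap [([0.5193, -0.2325, 0.0026], 0.81), ([0.4512, -0.3081, 0.0039], 0.7), ([0.4703, -0.0276, 0.1136], 0.58)]
side landmark_of cap_neck [([0.4707, -0.0296, 0.1554], 0.77), ([0.4484, -0.3061, 0.0407], 0.76), ([0.5215, -0.238, 0.0429], 0.74)]
```

Call:
{"method": "carry_out", "body": {
  "motion": [0,-0.2,0.2,0,0.0025,-0.002,1,0,0,0,0,0,0,1,0,0,0,0.025,0,0,1,0,0,0,0.02,0,0,1,0,0,0,0,0,0,1,0,0,0,0,0,0,1]
}}

```text
time_s: 13.4
eef_pos: [0.4679, -0.0257, 0.1064]
eef_rot: [0.685, 0.181, 0.683, -0.175]
wrist_force: [0.3, -0.2, -0.1]
opening: 0.306
```

```bash
cat > s.py <<'E'
from h import *
M=T(); o=ctrl.get_obs(); print(M.round(4),o["opening"],o["wrist_force"].round(2),o["torque"].round(3))
print("post in tool",(np.linalg.inv(M)@np.r_[.4665,-.0265,.054,1]).round(4), "F tool",(M[:3,:3].T@o["wrist_force"]).round(2))
E
python3 s.py
python3 - <<'E'
from h import *
P=cam("side"); ctrl.camera("side")
find("side",["gas_post","dust_cap","cap_neck"],P=P)
P=cam("wrist"); ctrl.camera("wrist"); find("wrist",["gas_post","dust_cap","fizz_stand"],P=P)
E
```

```text
[[ 4.700e-03  4.871e-01  8.733e-01  4.679e-01]
 [ 6.600e-03  8.733e-01 -4.871e-01 -2.570e-02]
 [-1.000e+00  8.100e-03  9.000e-04  1.064e-01]
 [ 0.000e+00  0.000e+00  0.000e+00  1.000e+00]] 0.30550780287380264 [ 0.33 -0.16 -0.08] [-0.033 -0.019 -0.032]
post in tool [ 5.23e-02 -1.80e-03 -9.00e-04  1.00e+00] F tool [0.08 0.02 0.37]
side landmark_of gas_post [([0.464, -0.0266, 0.0145], 0.7)]
side landmark_of dust_cap [([0.4722, -0.0271, 0.0679], 0.96), ([0.5215, -0.229, -0.0009], 0.77), ([0.4507, -0.3097, 0.0037], 0.67)]
side landmark_of cap_neck [([0.469, -0.0277, 0.1111], 0.81), ([0.4503, -0.3043, 0.0416], 0.8), ([0.5236, -0.2353, 0.0439], 0.68)]
wrist landmark_of gas_post [([0.4649, -0.0254, 0.0195], 0.96)]
wrist landmark_of dust_cap [([0.4668, -0.0217, 0.0737], 0.81)]
wrist landmark_of fizz_stand [([0.4851, 0.0422, 0.0012], 0.85)]
```

Call:
{"method": "carry_out", "body": {
  "motion": [0,0,-0.6,0,-0.001,-0.003,1,0,0,0,0,0,0,1,0,0,0,0.015,0,0,1,0,0,0,0,0,0,1,0,0,0,0,0,0,1]
}}

```text
time_s: 14.3
eef_pos: [0.4655, -0.0253, 0.0925]
eef_rot: [0.685, 0.177, 0.683, -0.179]
wrist_force: [0.8, -0.2, -0.7]
opening: 0.305
```

```bash
sed -i 's/.4665,-.0265/.4657,-.0260/' s.py; python3 s.py
```

```text
[[ 0.0021  0.4869  0.8734  0.4655]
 [-0.0044  0.8734 -0.4869 -0.0253]
 [-1.     -0.0029  0.004   0.0925]
 [ 0.      0.      0.      1.    ]] 0.30523155995602397 [ 0.83 -0.24 -0.73] [ 0.017 -0.003  0.005]
post in tool [ 3.85e-02 -4.00e-04  4.00e-04  1.00e+00] F tool [0.74 0.19 0.84]
```

Aligned. I'll descend the last stretch to the pawls in small steps, watching the lateral force.

Call:
{"method": "carry_out", "body": {
  "motion": [0,0,0,0.006,0,0,1,0,0,0,0.006,0,0,1,0,0,0,0,0,0,1,0,0,0,0,0,0,1]
}}

```text
time_s: 14.7
eef_pos: [0.4661, -0.0255, 0.0805]
eef_rot: [0.686, 0.176, 0.683, -0.179]
wrist_force: [0.2, 0.9, -0.2]
opening: 0.303
```

```bash
python3 s.py
python3 - <<'E'
from h import *
P=cam("side"); ctrl.camera("side")
find("side",["gas_post","dust_cap","cap_neck"],P=P)
E
```

```text
[[ 0.0032  0.4869  0.8735  0.4661]
 [-0.0048  0.8735 -0.4869 -0.0255]
 [-1.     -0.0027  0.0051  0.0805]
 [ 0.      0.      0.      1.    ]] 0.3028562306105747 [ 0.23  0.86 -0.2 ] [-0.007 -0.03   0.03 ]
post in tool [ 2.65e-02 -5.00e-04 -2.00e-04  1.00e+00] F tool [ 0.19  0.87 -0.22]
side landmark_of gas_post [([0.4662, -0.0254, 0.0152], 0.7)]
side landmark_of dust_cap [([0.473, -0.0264, 0.0423], 0.87), ([0.5195, -0.2299, -0.0041], 0.73), ([0.451, -0.31, 0.0016], 0.7), ([0.4656, -0.0279, 0.0234], 0.3)]
side landmark_of cap_neck [([0.4521, -0.3074, 0.0419], 0.81), ([0.5241, -0.2359, 0.0453], 0.68), ([0.4691, -0.0301, 0.0854], 0.56)]
```

Call:
{"method": "carry_out", "body": {
  "motion": [0,0,0,0.004,0,0,1,0,0,0,0.003,0,0,1,0,0,0,0,0,0,1]
}}

```text
time_s: 15.2
eef_pos: [0.4664, -0.026, 0.0739]
eef_rot: [0.686, 0.176, 0.683, -0.179]
wrist_force: [-1.3, 0.6, 1.5]
opening: 0.304
```

```bash
python3 s.py
```

```text
[[ 0.0039  0.4867  0.8736  0.4664]
 [-0.0058  0.8736 -0.4867 -0.026 ]
 [-1.     -0.0031  0.0062  0.0739]
 [ 0.      0.      0.      1.    ]] 0.304279112624122 [-1.33  0.64  1.52] [-0.059  0.267  0.01 ]
post in tool [ 1.99e-02 -3.00e-04 -7.00e-04  1.00e+00] F tool [-1.53 -0.09 -1.46]
```

The lip has met the ramps, with a small lateral push toward −z. I'll correct 1 mm and push on.

Call:
{"method": "carry_out", "body": {
  "motion": [0,0,0,0.003,0,-0.0015,1,0,0,0,0.004,0,0,1,0,0,0,0,0,0,1]
}}

```text
time_s: 15.5
eef_pos: [0.4655, -0.0258, 0.0668]
eef_rot: [0.687, 0.176, 0.682, -0.18]
wrist_force: [-0.0, -0.9, -7.6]
opening: 0.306
```

```bash
python3 s.py
```

```text
[[ 0.005   0.4866  0.8736  0.4655]
 [-0.0067  0.8736 -0.4866 -0.0258]
 [-1.     -0.0034  0.0076  0.0668]
 [ 0.      0.      0.      1.    ]] 0.3060091416336113 [-0.04 -0.94 -7.57] [-0.209 -0.161  0.009]
post in tool [ 1.28e-02 -1.00e-04  2.00e-04  1.00e+00] F tool [ 7.58 -0.82  0.36]
```

Clicked: the force has reversed past the pawls. I'll press it home.

Call:
{"method": "carry_out", "body": {
  "motion": [0,0,0,0.004,0,0,1,0,0,0,0.003,0,0,1,0,0,0,0.001,0,0,1]
}}

```text
time_s: 15.8
eef_pos: [0.4662, -0.026, 0.0602]
eef_rot: [0.687, 0.176, 0.682, -0.18]
wrist_force: [-8.8, 0.9, 23.6]
opening: 0.306
```

```bash
python3 s.py
```

```text
[[ 0.0049  0.4864  0.8737  0.4662]
 [-0.0069  0.8738 -0.4863 -0.026 ]
 [-1.     -0.0036  0.0076  0.0602]
 [ 0.      0.      0.      1.    ]] 0.30573887424956897 [-8.78  0.85 23.59] [ 0.15   1.595 -0.009]
post in tool [ 6.2e-03 -2.0e-04 -5.0e-04  1.0e+00] F tool [-23.64  -3.61  -7.91]
```

Call:
{"method": "carry_out", "body": {
  "motion": [0,0,0,0.002,0,-0.001,1,0,0,0,0.002,0,-0.0005,1,0,0,0,0.002,0,0,1]
}}

```text
time_s: 16.1
eef_pos: [0.4665, -0.0261, 0.0601]
eef_rot: [0.687, 0.175, 0.682, -0.18]
wrist_force: [-12.3, 2.2, 27.6]
opening: 0.303
```

```bash
python3 s.py
python3 - <<'E'
from h import *
import time
for i in range(6): ctrl.camera("wrist"); o=ctrl.get_obs(); print(o["time_s"],o["eef_pos"].round(4),o["wrist_force"].round(1))
E
```

```text
[[ 0.0051  0.4851  0.8744  0.4665]
 [-0.0085  0.8744 -0.4851 -0.0261]
 [-1.     -0.005   0.0086  0.0601]
 [ 0.      0.      0.      1.    ]] 0.3031148406089985 [-12.29   2.21  27.62] [ 0.373  2.061 -0.039]
post in tool [ 6.1e-03 -3.0e-04 -8.0e-04  1.0e+00] F tool [-27.7   -4.16 -11.58]
16.15 [ 0.4664 -0.0261  0.0601] [-11.7   1.6  26.4]
16.2 [ 0.4665 -0.0261  0.0601] [-11.7   1.1  26.6]
16.25 [ 0.4664 -0.0261  0.0601] [-12.1   0.3  26. ]
16.3 [ 0.4664 -0.0261  0.0602] [-11.8   0.9  25.9]
16.35 [ 0.4664 -0.026   0.0601] [-11.1   1.1  26. ]
16.4 [ 0.4664 -0.0261  0.0602] [-10.9   1.5  26.2]
```

Run:
```python
from h import *
P=cam("side"); im=ctrl.camera("side"); K=np.array(ctrl.camera_params("side")["mtx"])
find("side",["dust_cap","cap_neck","honey_jar","mug_stone","bowl_blue"],P=P)
a=cv2.imread("pics/side0.png"); 
red=lambda i:[ (xs.min(),xs.max(),ys.min(),ys.max(),len(xs)) for ys,xs in [np.where((cv2.inRange(cv2.cvtColor(i,cv2.COLOR_BGR2HSV),(0,180,100),(4,255,255))>0)[200:245,235:270])]]
print("red lever px before/after",red(a),red(im))
print(ctrl.get_obs()["wrist_force"],ctrl.get_obs()["time_s"])
```

```text
side landmark_of dust_cap [([0.5188, -0.2312, -0.0033], 0.95), ([0.4507, -0.3091, 0.0031], 0.92), ([0.4689, -0.0263, 0.0231], 0.64)]
side landmark_of cap_neck [([0.45, -0.3057, 0.0411], 0.93), ([0.4672, -0.0281, 0.0662], 0.64)]
side landmark_of honey_jar [([0.4258, 0.2875, -0.0028], 0.86)]
side landmark_of mug_stone [([0.6229, -0.3321, -0.0037], 0.82)]
side landmark_of bowl_blue [([0.7598, 0.1296, -0.0006], 0.85)]
red lever px before/after [(np.int64(12), np.int64(20), np.int64(10), np.int64(16), 46)] [(np.int64(12), np.int64(14), np.int64(11), np.int64(16), 11)]
[-12.04784197   1.02254534  26.3056219 ] 16.7
```

The cap mouth reads 23 mm (home is 24 mm), the push holds steady at 26 N, and the bystanders haven't moved. Handing in.

```bash
python3 -c "
from h import *
print(ctrl.hand_in()); o=ctrl.get_obs(); print(o['time_s'],o['wrist_force'],o['opening'])"
```

```text
the job is handed in; nothing more can be done
None
the job is handed in; nothing more can be done
```

I squeezed and released the red lever, then pressed the orange cap onto the gas post. I handed the job in at about 16.7 s with the gripper still holding the cap down. No verdict came back.

**Lever squeeze:** The fingers stalled on both faces at a steady opening of 0.397, and the picture showed the lever pushed in. I had no direct reading of the lever angle.

**Lever return:** I opened the gripper fully. The last side-camera check showed only a few red pixels of the lever, with its left edge where it was at the start. This supports the lever being back but doesn't confirm it.

**Cap on the post:** The vertical force reversed to −7.6 N as the lip passed the pawls, which I read as the click. It then rose to a hard stop.
- **Height:** The mouth is about 23 to 24 mm above the worktop, and home is 24 mm.
- **Push:** It held steady at about 26 N upward on the tool.
- **Sideways load:** About 12 N remained at the end, and my small corrections did not remove it.
- **Tilt:** The tool is about 0.01 rad off vertical.
- **Position:** The TCP is about 1 mm from the post axis I estimated. The side camera put the cap about 3 mm off in x, but its cap readings ran 3 to 7 mm high in x throughout.

**Bystanders:** The honey jar, mug and bowl read within about 4 mm of where they started, which is the measurement noise. I did not touch the black and turquoise look-alikes.

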